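# Hold the belt tensioner back

### The job

A small canister is parked on the belt tensioner's stand and blocks its sprung arm: lift it off by its wire handle, set it down upright on the bare bench beside the fixture without dropping it, and let go of it. Then push the tensioner arm back with the fingertips, past the click of its ratchet pawl and on until it is at its back stop or close to it, and finish still pushing, so that the robot and not the pawl holds the spring compressed. Leave the other things on the bench where they lie.

Things in the scene. Friction and masses are not known exactly. Their poses are not given: they have to be found in the camera images.
- tensioner: Belt tensioner fixture, fixed: dark steel base plate 10 mm thick with pivot post, two stop pins 72 mm high, grey pawl guide and moving arm. Origin on the arm's upright pivot axis at bench level, z up. The plate covers its x -75 to +95 mm, y -45 to +155 mm. The arm swings on the +y side; it lies 62 to 74 mm above the bench, is 155 mm long and carries a roller (30 mm across, top 103 mm) 90 mm out.
- tensioner_arm (a joint): Arm angle, rad: 0 at rest on the front stop, grows as it is pushed back (clockwise from above) to 0.80 at the back stop. The arm points 1.745 rad minus this value counter-clockwise from the fixture's +x. Its spring drives it to 0: 0.8 N m at rest, 1.6 at the stop (6 to 11 N at the tab), and a bump before the click at about 0.53. Let go after it, it rests on the pawl at 0.52; hold it beyond 0.65.
- pawl (a joint): Travel of the sprung pawl slider along the fixture's +x, m: 0 dropped in against the arm's hub, up to about 0.007 while the ratchet tooth lifts it, back to 0 with the click. It works by itself.
- push_tab (a point): Middle of the upright flat tab at the arm's end, 140 mm from the pivot, 98 mm above the bench. The tab is 30 mm along the arm, 10 mm thick across it, and stands from 74 mm (top of the arm) to 118 mm above the bench. Push on its flat front face, the side away from the stand; fingertips need 90 mm of room there and have it. Follow the arc about the pivot.
- stand: Small round steel stand on the base plate, fixed, 66 mm across, origin under its centre on the plate; its flat top is 40 mm above its origin, 50 mm above the bench. The arm swings over it.
- canister: Closed aluminium canister with a grey lid, 56 mm across, 65 mm high, about 0.35 kg, with a stiff upright steel wire handle (a bail). Origin under its centre. The handle's straight top bar runs along the canister's own x, 48 mm long and 8 mm thick, its middle 105 mm above the origin; the room under it is 36 mm high. Pinch the bar from above, fingers closing along the canister's y.
- bare_bench (a point): A point on the bench beside the base plate (75 mm from its edge, on the side where the arm swings), where a patch 90 mm across is always bare. The canister may stand here or anywhere else on bare bench within 0.35 m of the pivot.
- hex_key: Dark hex key, 33x99x4 mm, loose, lying on the base plate in front of the pivot; leave it. Origin under its middle.
- brush: Small flux brush with a tin handle, 13x154x8 mm, loose on the bench; leave it. Origin under its middle.
- battery: Black block battery lying flat, 26x51x17 mm, loose; leave it. Origin under its middle.
- go_gauge: Ring gauge with a bow handle, 69x118x8 mm, loose; leave it. Origin under its middle.
- tape_roll: Roll of tape lying flat, 94x92x48 mm, loose; leave it. Origin under its centre.
- spare_ring: Grey steel ring, 60 mm across, 15 mm high, loose; leave it. Origin under its centre.
Not all that is in view belongs to the job. Leave any black look-alike of the canister alone.

How it is judged:
By the outcome, as a careful person would: the job done as asked, in the order asked, and still so for the second after the job is handed in, while the arm keeps its last pose, push and grip.
It also fails if it takes over 48 s, if anything falls off the work surface, if the arm or the gripper's body presses on something with over 40 N, if the wrist force passes 120 N, or if a joint passes its speed limit or range.

### The arm

A 6-joint arm with a two-finger parallel gripper is mounted at the origin on a cart in front of the work surface, level with it; the furniture and walls round the work are solid. World frame = base frame: x ahead of the robot, y to its left, z up, the work surface at z = 0. Lengths are in m, angles in rad, forces in N, time in s.
With the tool pointing down it reaches from about 0.3 to 0.775 m from the base axis. Payload 14.6 kg.
Tool frame: the origin (TCP) lies at the very end of the fingers, on their centre line; the grasp point (between the pads) lies 19 mm behind it; z points along the fingers, y is the line along which they close (so a half turn about z gives the same grasp; the last joint's range is limited). The gripper opens to 94 mm and grips with 3 to 60 N. Pads are 16 mm wide; open, the fingers measure 119 mm over their backs; the gripper's body (75 mm by 177 mm) begins 78 mm behind the grasp point.
Start: joints at [-1.187, 0.3, 1.521, -0, 1.321, -0.067], TCP at [0.24, -0.495, 0.205] pointing down, gripper open.
Joint ranges: [-3.03, 3.03], [-0.79, 2.21], [0.23, 2.52], [-1.04, 4.18], [0, 3.07], [-2.55, 2.55]. Speed limits (rad/s): [2.22, 2.22, 2.57, 3.14, 3.14, 3.14].

### API

Orientations are given as [roll, pitch, yaw] about the fixed x, y, z axes, in that order (R = Rz(yaw) Ry(pitch) Rx(roll)).
In Python, from station import ctrl gives the robot as it stands.
- The arm moves only by the tool move_arm, never from a script. Its argument "increments" is a list of rows, each a list of 7 numbers: the opening, from 0 (shut) to 1 (fully open), then the shift along the tool's x, y, z in units of 50 mm (1.0 is 50 mm), then the turn, a rotation vector about the tool's x, y, z in rad. In form: [[claw, tx, ty, tz, rx, ry, rz], ...]. A call has 1 to 20 rows; each row shifts and turns the commanded pose from where the row before left it, along the tool's axes as they then stand; what a row does not reach is not made up. A row lasts 1/10 s, in which the tool goes at most 50 mm and 8.59 degrees, less where a joint would pass 70% of its speed; a pose out of reach is approached as far as the arm can. A call is refused whole if a number of a shift passes 1 or a number of a turn 0.15, either way. A call with a gripper value outside its range is refused whole. The fingers move at their own pace and stop on an object; "force" is the grip in N (left out, the last holds). Time passes only in rows, so rows that do not move let the fingers close. It gives the time, the measured TCP pose, the force, the opening and the grip force at its end, in the units of the state.
- ctrl.get_obs(): the state, without advancing time (a new reading comes with each control period).
- ctrl.camera(name): name is "scene" or "top" or "wrist"; returns a dict with "color" (480x640x3 uint8, blue, green, red), "K" (3x3 intrinsics, pixels), "pose" (4x4, takes a point from camera to world coordinates); the wrist camera has in their place "tool_from_camera" (4x4, takes a point from camera to tool coordinates, whose origin is the TCP and whose axes are the flange's). Camera axes: x right, y down, z forward; pixel columns grow to the right and rows downward; lengths in m; the calibration is good to about 2 mm. A picture is of the moment at which its call begins: read the wrist's pose just before it. There is no depth.
- ctrl.hand_in(): hands the job in; it is judged then, once.
Trained networks look in a picture, given as the dict that the camera call returned (one of the last four; its "shot" number tells which), for a name from the list of things; names that differ only in an ending like _2 or _b are one class to them, and where a whole thing is asked for, a point or a joint stands for the part that bears it (a point fixed in the world has none). Each returns a list of dicts, best first, with "conf" (0 to 1); they miss things now and then, are a little off and sometimes report something else, mostly with a low value. They report only what shows in the picture. A call takes as long as a camera call. They do not tell look-alikes from the thing itself.
- ctrl.cut_out(name, picture): "mask" (480x640 bool, what is visible of it) and "centre" ([row, column] in pixels, amid what is visible of it).
The state is a dict: "time_s": time; "qpos": joint angles; "joint_vel": joint speeds; "tau": joint torques, N m; "ee_pos": TCP position; "eef_rot": TCP orientation; "force": force on the tool from outside, world axes, zero at the start; "moment": the same for the moment, N m; "grip_width": finger opening in m; "grip_force": force on a finger pad.
Only numpy, scipy, OpenCV 4.12 (cv2) and the standard library are available. Lean on these libraries where they do the work, as an engineer would, in place of code of your own. Each camera call takes 0.05 s, during which the arm holds its last target. There are 200 camera calls.

## Working session

There is one attempt and no reset: what is moved stays moved. The work goes in short steps, Python scripts to look and compute and a tool call to move; the robot and the scene stay as the last step left them, time stands still between calls to the robot, and variables do not carry over. Pictures are saved under pics/ and viewed, at most 10 in all, crops included, and the job is handed in when it is done.

Besides the shell and the picture viewer there is one more tool, called after ">>>" as name(argument=value, ...), one argument or row to a line, values as JSON. move_arm: Moves the arm, as the interface text tells. Its arguments: {"type":"object","properties":{"increments":{"type":"array","items":{"type":"array","items":{"type":"number"}}},"force":{"type":"number"}},"required":["increments"]}

```bash
mkdir -p pics; ls
cat > h.py <<'E'
import numpy as np, cv2
from station import ctrl
def ray(p,u,v):
    d=p['pose'][:3,:3]@np.linalg.inv(p['K'])@[u,v,1]; return p['pose'][:3,3],d
def at(p,u,v,z):
    o,d=ray(p,u,v); return o+d*(z-o[2])/d[2]
def proj(p,X):
    T=np.linalg.inv(p['pose']); c=T[:3,:3]@np.array(X)+T[:3,3]; q=p['K']@c; return q[:2]/q[2]
E
python3 - <<'E'
from h import *
o=ctrl.get_obs(); print(o['time_s'],o['ee_pos'],o['eef_rot'])
for n in('top','scene'):
    p=ctrl.camera(n); cv2.imwrite(f'pics/{n}0.png',p['color'])
    p['pose']=np.array(p['pose'])
    print(n,p['pose'].round(3).tolist(),np.array(p['K']).round(1).tolist())
    for k in('canister','stand','tensioner','tensioner_arm','push_tab','hex_key','brush','battery','go_gauge','tape_roll','spare_ring'):
        for d in ctrl.cut_out(k,p)[:3]:
            r,c=d['centre']; print(k,round(d['conf'],2),'rc',int(r),int(c),int(np.sum(d['mask'])),at(p,c,r,0).round(3), at(p,c,r,.1).round(3))
E
```

```text
pics
0.0 [ 0.23951554 -0.49480721  0.20486803] [-3.14039286e+00 -5.93669186e-05  4.50770050e-01]
top [[0.026, -0.988, 0.15, 0.325], [-1.0, -0.026, -0.001, 0.053], [0.005, -0.15, -0.989, 1.172], [0.0, 0.0, 0.0, 1.0]] [[505.5, 0.0, 324.4], [0.0, 505.5, 234.7], [0.0, 0.0, 1.0]]
canister 0.96 rc 170 305 592 [0.657 0.101 0.   ] [0.629 0.097 0.1  ]
canister 0.62 rc 214 260 663 [0.547 0.203 0.   ] [0.528 0.19  0.1  ]
stand 0.5 rc 229 260 166 [0.512 0.203 0.   ] [0.496 0.19  0.1  ]
tensioner 0.86 rc 248 286 5686 [0.467 0.14  0.   ] [0.455 0.133 0.1  ]
tensioner 0.38 rc 184 397 804 [ 0.628 -0.119  0.   ] [ 0.602 -0.104  0.1  ]
tensioner_arm 0.8 rc 254 293 1209 [0.456 0.123 0.   ] [0.445 0.117 0.1  ]
tensioner_arm 0.53 rc 199 472 521 [ 0.597 -0.298  0.   ] [ 0.574 -0.268  0.1  ]
push_tab 0.96 rc 251 291 1190 [0.461 0.129 0.   ] [0.45  0.122 0.1  ]
brush 0.62 rc 284 418 308 [ 0.393 -0.168  0.   ] [ 0.387 -0.149  0.1  ]
brush 0.15 rc 253 292 1121 [0.458 0.125 0.   ] [0.446 0.119 0.1  ]
battery 0.67 rc 252 468 276 [ 0.469 -0.286  0.   ] [ 0.457 -0.257  0.1  ]
battery 0.43 rc 251 291 1128 [0.462 0
[... 1038 characters left out ...]
86 546 [0.509 0.16  0.   ] [0.411 0.082 0.1  ]
hex_key 0.47 rc 294 271 60 [0.388 0.118 0.   ] [0.304 0.045 0.1  ]
brush 0.7 rc 342 371 336 [ 0.383 -0.159  0.   ] [ 0.299 -0.203  0.1  ]
brush 0.4 rc 249 286 208 [0.552 0.193 0.   ] [0.45  0.112 0.1  ]
battery 0.77 rc 335 440 352 [ 0.48  -0.276  0.   ] [ 0.385 -0.308  0.1  ]
go_gauge 0.58 rc 312 456 360 [ 0.566 -0.276  0.   ] [ 0.462 -0.307  0.1  ]
go_gauge 0.3 rc 338 440 295 [ 0.472 -0.28   0.   ] [ 0.379 -0.312  0.1  ]
go_gauge 0.17 rc 344 381 201 [ 0.388 -0.18   0.   ] [ 0.304 -0.222  0.1  ]
tape_roll 0.76 rc 265 398 860 [ 0.645 -0.087  0.   ] [ 0.533 -0.138  0.1  ]
spare_ring 0.85 rc 366 419 487 [ 0.377 -0.276  0.   ] [ 0.293 -0.308  0.1  ]
```

Run:
```python
import cv2
a=cv2.imread('pics/top0.png')[130:340,190:400]
cv2.imwrite('pics/top0c.png',cv2.resize(a,None,fx=2.8,fy=2.8,interpolation=cv2.INTER_CUBIC))
a=cv2.imread('pics/scene0.png')[170:330,200:400]
cv2.imwrite('pics/scene0c.png',cv2.resize(a,None,fx=3.7,fy=3.7,interpolation=cv2.INTER_CUBIC))
```

```text
(no output)
```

View pics/top0c.png

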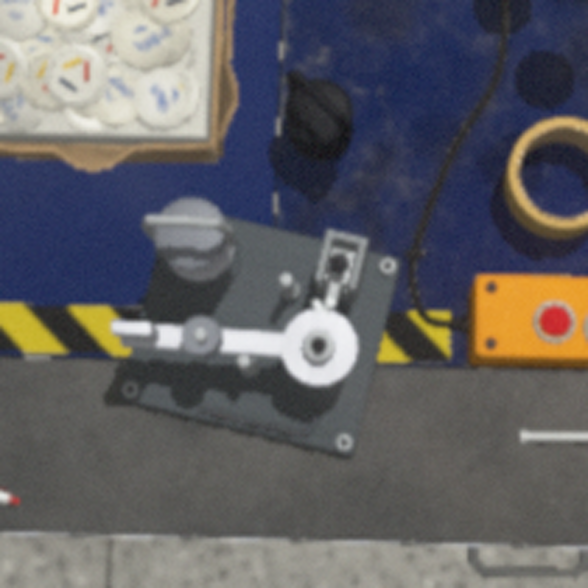

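View pics/scene0c.png

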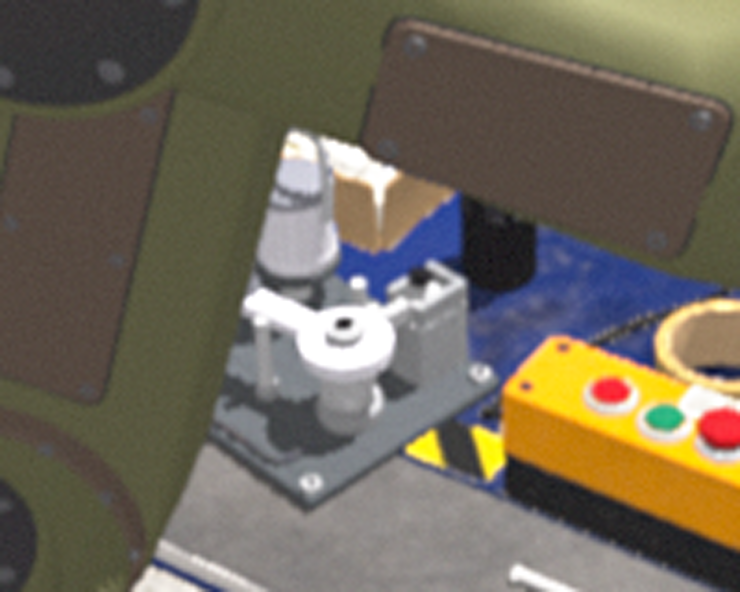

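View pics/top0.png

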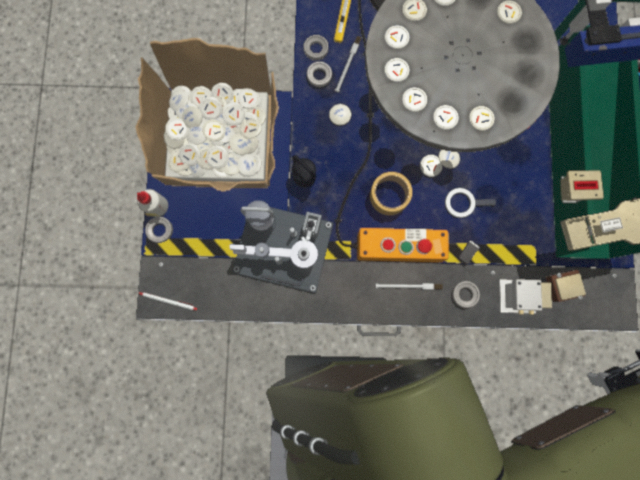

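The silver canister with the grey lid at top (row 212, col 258) stands on the tensioner's stand. The black look-alike at (170, 305) stands on the bench, so I leave it alone. The silver one fits the description, and the crop confirms it. The pivot is near (254, 304) and the arm points left.

Run:
```python
from h import *
p=ctrl.camera('top'); p['pose']=np.array(p['pose'])
f=lambda x,y,z: at(p,190+x/2.8,130+y/2.8,z)
pts=dict(b1=(388,265,.012),b2=(344,442,.012),b3=(130,390,.012),pivot=(319,346,.085),roller=(201,335,.103),tabend=(112,327,.118),barL=(147,221,.155),barR=(234,223,.155))
W={k:f(*v) for k,v in pts.items()}
for k,v in W.items(): print(k,v.round(4))
d=W['b1']-W['b2']; print('x axis yaw',np.arctan2(d[1],d[0]),np.linalg.norm(d))
d=W['b3']-W['b2']; print('y axis-90',np.arctan2(d[1],d[0])-np.pi/2,np.linalg.norm(d))
for a in('roller','tabend'):
    d=W[a]-W['pivot']; print(a,np.arctan2(d[1],d[0])-1.745,np.linalg.norm(d[:2]))
# guess fixture
for yaw in (0.2,):
    R=np.array([[np.cos(yaw),-np.sin(yaw)],[np.sin(yaw),np.cos(yaw)]])
    for q in ((0,0),(-75,-45),(95,-45),(95,155),(-75,155),(10,230)):
        X=W['pivot'][:2]+R@np.array(q)/1000; print(q,X.round(3),proj(p,[*X,.01]).round(0))
```

```text
b1 [0.5252 0.0429 0.012 ]
b2 [0.3778 0.0751 0.012 ]
b3 [0.4156 0.2517 0.012 ]
pivot [0.4478 0.0952 0.085 ]
roller [0.4518 0.1844 0.103 ]
tabend [0.4543 0.2495 0.118 ]
barL [0.5285 0.2213 0.155 ]
barR [0.5287 0.1576 0.155 ]
x axis yaw -0.21552505028031466 0.15088464958857883
y axis-90 -0.2110561243071667 0.18056030977729173
roller -0.21899710357216517 0.08928452326872191
tabend -0.21622397859892883 0.15441183260440133
(0, 0) [0.448 0.095] [305. 257.]
(-75, -45) [0.383 0.036] [330. 286.]
(95, -45) [0.55 0.07] [317. 214.]
(95, 155) [0.51  0.266] [233. 229.]
(-75, 155) [0.343 0.232] [243. 301.]
(10, 230) [0.412 0.323] [206. 270.]
```

```bash
cat >> h.py <<'E'
from scipy.spatial.transform import Rotation as Ro
def plan(pos,yaw,n,claw,start=None,tilt=None):
    """n equal rows from measured (or given) pose to pos, tool down with yaw; prints rows"""
    o=ctrl.get_obs()
    p0,R0=(np.array(o['ee_pos']),Ro.from_euler('xyz',o['eef_rot'])) if start is None else start
    R1=Ro.from_euler('xyz',[np.pi,0,yaw]); w=(R0.inv()*R1).as_rotvec(); d=np.array(pos)-p0
    R=R0
    for i in range(n):
        s=R.inv().apply(d/n)/.05; print([claw,*(s.round(2)+0).tolist(),*((w/n).round(3)+0).tolist()],end=',\n')
        R=R*Ro.from_rotvec((w/n).round(3))
    return np.array(pos),R
E
python3 - <<'E'
from h import *
s=plan((.3,-.40,.30),.7,4,1)
plan((.51,.19,.29),np.pi/2,16,1,s)
E
```

```text
[1, 0.48, -0.3, -0.47, 0.0, 0.0, -0.062],
[1, 0.5, -0.27, -0.47, 0.0, 0.0, -0.062],
[1, 0.51, -0.23, -0.47, 0.0, 0.0, -0.062],
[1, 0.53, -0.2, -0.47, 0.0, 0.0, -0.062],
[1, 0.68, -0.4, 0.01, 0.0, 0.0, -0.054],
[1, 0.7, -0.36, 0.01, 0.0, 0.0, -0.054],
[1, 0.71, -0.32, 0.01, 0.0, 0.0, -0.054],
[1, 0.73, -0.28, 0.01, 0.0, 0.0, -0.054],
[1, 0.74, -0.24, 0.01, 0.0, 0.0, -0.054],
[1, 0.76, -0.2, 0.01, 0.0, 0.0, -0.054],
[1, 0.77, -0.16, 0.01, 0.0, 0.0, -0.054],
[1, 0.77, -0.12, 0.01, 0.0, 0.0, -0.054],
[1, 0.78, -0.08, 0.01, 0.0, 0.0, -0.054],
[1, 0.78, -0.03, 0.01, 0.0, 0.0, -0.054],
[1, 0.78, 0.01, 0.01, 0.0, 0.0, -0.054],
[1, 0.78, 0.05, 0.01, 0.0, 0.0, -0.054],
[1, 0.78, 0.09, 0.01, 0.0, 0.0, -0.054],
[1, 0.77, 0.13, 0.01, 0.0, 0.0, -0.054],
[1, 0.76, 0.18, 0.01, 0.0, 0.0, -0.054],
[1, 0.75, 0.22, 0.01, 0.0, 0.0, -0.054],
```

>>> move_arm(
  increments=[
    [1,0.48,-0.3,-0.47,0,0,-0.062],
    [1,0.5,-0.27,-0.47,0,0,-0.062],
    [1,0.51,-0.23,-0.47,0,0,-0.062],
    [1,0.53,-0.2,-0.47,0,0,-0.062],
    [1,0.68,-0.4,0.01,0,0,-0.054],
    [1,0.7,-0.36,0.01,0,0,-0.054],
    [1,0.71,-0.32,0.01,0,0,-0.054],
    [1,0.73,-0.28,0.01,0,0,-0.054],
    [1,0.74,-0.24,0.01,0,0,-0.054],
    [1,0.76,-0.2,0.01,0,0,-0.054],
    [1,0.77,-0.16,0.01,0,0,-0.054],
    [1,0.77,-0.12,0.01,0,0,-0.054],
    [1,0.78,-0.08,0.01,0,0,-0.054],
    [1,0.78,-0.03,0.01,0,0,-0.054],
    [1,0.78,0.01,0.01,0,0,-0.054],
    [1,0.78,0.05,0.01,0,0,-0.054],
    [1,0.78,0.09,0.01,0,0,-0.054],
    [1,0.77,0.13,0.01,0,0,-0.054],
    [1,0.76,0.18,0.01,0,0,-0.054],
    [1,0.75,0.22,0.01,0,0,-0.054],
  ],
)

```text
time_s: 3.25
ee_pos: [0.5109, 0.1916, 0.2915]
eef_rot: [3.141, -0.0, 1.565]
force: [-0.2, -0.8, 0.7]
grip_width: 0.0939
grip_force: 0.0
```

```bash
cat >> h.py <<'E'
def wrist():
    o=ctrl.get_obs(); p=ctrl.camera('wrist'); T=np.eye(4); T[:3,:3]=Ro.from_euler('xyz',o['eef_rot']).as_matrix(); T[:3,3]=o['ee_pos']
    p['pose']=T@np.array(p['tool_from_camera']); return p
E
python3 - <<'E'
from h import *
o=ctrl.get_obs(); print(o['time_s'],o['ee_pos'],o['eef_rot'],o['force'])
p=wrist(); cv2.imwrite('pics/w1.png',p['color']); print(p['pose'].round(3))
for k,z in(('canister',.13),('stand',.05),('push_tab',.07)):
    for d in ctrl.cut_out(k,p)[:2]:
        r,c=d['centre']; print(k,d['conf'],r,c,at(p,c,r,z).round(3))
for X in ([.5286,.2213,.155],[.5286,.1576,.155]): print(proj(p,X))
E
```

```text
3.25 [0.51094839 0.19161965 0.29148133] [ 3.14136690e+00 -4.39900994e-05  1.56515401e+00] [-0.22520119 -0.80027769  0.6723742 ]
[[ 1.    -0.005 -0.002  0.511]
 [-0.005 -0.962 -0.274  0.272]
 [-0.001  0.274 -0.962  0.47 ]
 [ 0.     0.     0.     1.   ]]
canister 0.93 211.2 344.5 [0.527 0.204 0.13 ]
canister 0.59 265.7 432.1 [0.618 0.146 0.13 ]
stand 0.69 182.3 334.8 [0.519 0.223 0.05 ]
stand 0.66 259.4 277.0 [0.446 0.126 0.05 ]
push_tab 0.72 255.0 280.2 [0.454 0.138 0.07 ]
[347.36661883 197.39872721]
[346.63610516 263.92487148]
```

View pics/w1.png

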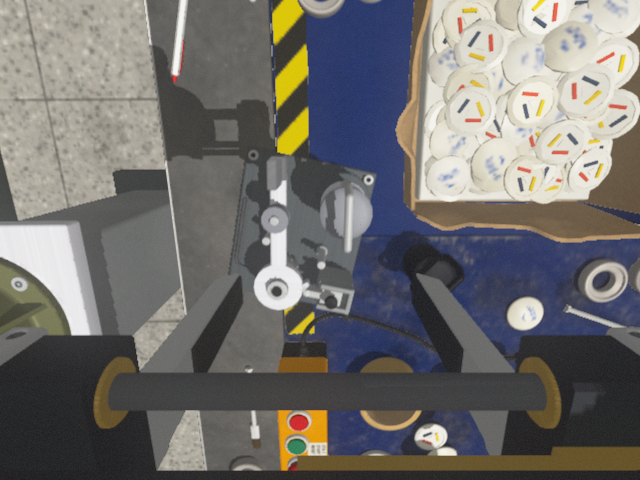

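The wrist view shows the handle bar running vertically in the image from about (row 191, col 348) to (252, 348). That matches my projected estimate, and the bar lies along world y. The bench to the left of the plate, around (110, 340), is bare.

Run:
```python
from h import *
p=wrist()
for r in(191,252,221.5): print(at(p,348.5,r,.155).round(4))
for X in ([.49,.32,0],[.507,.318,0]): print('place px',proj(p,X))
c=p['color'][160:290,300:400]; cv2.imwrite('pics/w1c.png',cv2.resize(c,None,fx=4.5,fy=4.5,interpolation=cv2.INTER_CUBIC))
s=plan((.5295,.196,.20),np.pi/2,5,1)
plan((.5295,.196,.136),np.pi/2,5,1,s)
```

```text
[0.529  0.2257 0.155 ]
[0.5296 0.1682 0.155 ]
[0.5293 0.1977 0.155 ]
place px [310.89500847  97.93733373]
place px [324.53511772  99.5559832 ]
[1, 0.03, 0.08, 0.37, 0.0, 0.0, -0.002],
[1, 0.03, 0.08, 0.37, 0.0, 0.0, -0.002],
[1, 0.03, 0.08, 0.37, 0.0, 0.0, -0.002],
[1, 0.03, 0.08, 0.37, 0.0, 0.0, -0.002],
[1, 0.03, 0.08, 0.37, 0.0, 0.0, -0.002],
[1, 0.0, 0.0, 0.26, 0.0, 0.0, 0.0],
[1, 0.0, 0.0, 0.26, 0.0, 0.0, 0.0],
[1, 0.0, 0.0, 0.26, 0.0, 0.0, 0.0],
[1, 0.0, 0.0, 0.26, 0.0, 0.0, 0.0],
[1, 0.0, 0.0, 0.26, 0.0, 0.0, 0.0],
```

View pics/w1c.png

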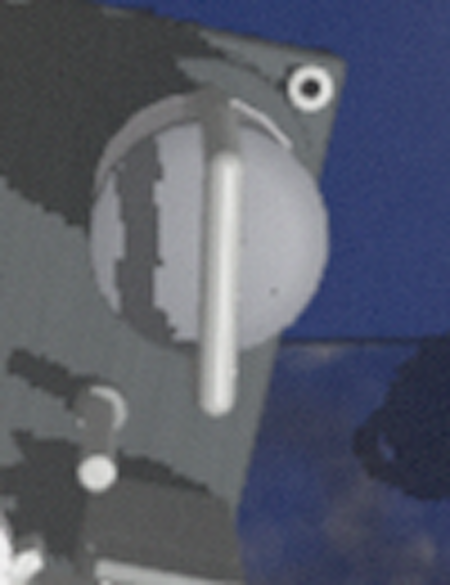

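The crop confirms the silver, grey-lidded canister with the bar at cols 348–350, rows 194–251. I'll descend and pinch it.

>>> move_arm(
  increments=[
    [1,0.03,-0.075,0.37,0,0,-0.002],
    [1,0.03,-0.075,0.37,0,0,-0.002],
    [1,0.03,-0.075,0.37,0,0,-0.002],
    [1,0,-0.075,0.37,0,0,0],
    [1,0,-0.075,0.37,0,0,0],
  ],
)

```text
time_s: 4.0
ee_pos: [0.4917, 0.1933, 0.1987]
eef_rot: [3.141, -0.0, 1.567]
force: [-0.2, 0.2, -0.5]
grip_width: 0.0939
grip_force: 0.0
```

I got the y sign wrong on that move: the plan said +0.08. The tool is still clear of everything, so I'll correct it now.

>>> move_arm(
  increments=[
    [1,0.02,0.26,0,0,0,0],
    [1,0.02,0.25,0,0,0,0],
    [1,0.01,0.25,0,0,0,0],
    [1,0,0,0.25,0,0,0],
    [1,0,0,0.25,0,0,0],
    [1,0,0,0.25,0,0,0],
    [1,0,0,0.25,0,0,0],
    [1,0,0,0.25,0,0,0],
    [1,0,0,0,0,0,0],
  ],
)

```text
time_s: 4.9
ee_pos: [0.529, 0.1967, 0.1344]
eef_rot: [-3.139, 0.001, 1.569]
force: [0.2, 0.7, -0.3]
grip_width: 0.0941
grip_force: 0.0
```

>>> move_arm(
  increments=[
    [0,0,0,0,0,0,0],
    [0,0,0,0,0,0,0],
    [0,0,0,0,0,0,0],
    [0,0,0,0,0,0,0],
    [0,0,0,0,0,0,0],
    [0,0,0,0,0,0,0],
    [0,0,0,0,0,0,0],
    [0,0,0,0,0,0,0],
  ],
  force=40,
)

```text
time_s: 5.7
ee_pos: [0.5299, 0.1969, 0.1365]
eef_rot: [-3.142, -0.0, 1.569]
force: [-1.0, -0.7, 0.3]
grip_width: 0.0332
grip_force: 0.0
```

>>> move_arm(
  increments=[
    [0,0,0,0,0,0,0],
    [0,0,0,0,0,0,0],
    [0,0,0,0,0,0,0],
    [0,0,0,0,0,0,0],
    [0,0,0,0,0,0,0],
    [0,0,0,0,0,0,0],
  ],
)

```text
time_s: 6.3
ee_pos: [0.53, 0.197, 0.1365]
eef_rot: [3.142, -0.0, 1.569]
force: [0.1, -0.0, -0.4]
grip_width: 0.0067
grip_force: 40.0
```

Gripped at about the 8 mm bar width. Lifting.

>>> move_arm(
  increments=[
    [0,0,0,-0.1,0,0,0],
    [0,0,0,-0.2,0,0,0],
    [0,0,0,-0.3,0,0,0],
    [0,0,0,-0.4,0,0,0],
    [0,0,0,-0.4,0,0,0],
    [0,0,0,-0.3,0,0,0],
    [0,0,0,-0.2,0,0,0],
    [0,0,0,-0.1,0,0,0],
  ],
)

```text
time_s: 7.1
ee_pos: [0.5301, 0.197, 0.2376]
eef_rot: [3.14, -0.0, 1.569]
force: [0.3, 1.0, -2.2]
grip_width: 0.0066
grip_force: 40.0
```

Run:
```python
from h import *
o=ctrl.get_obs(); print(o['time_s'],o['ee_pos'],o['force'],o['grip_width'])
s=plan((.495,.335,.235),np.pi/2,6,0)
s=plan((.495,.335,.10),np.pi/2,5,0,s)
p=wrist(); cv2.imwrite('pics/w2.png',p['color']); print(proj(p,(.495,.335,0)))
```

```text
7.1 [0.53008409 0.19695726 0.23763759] [ 0.28453411  0.95358363 -2.2244196 ] 0.006631067751332642
[0, 0.46, -0.12, 0.01, 0.0, 0.0, 0.0],
[0, 0.46, -0.12, 0.01, 0.0, 0.0, 0.0],
[0, 0.46, -0.12, 0.01, 0.0, 0.0, 0.0],
[0, 0.46, -0.12, 0.01, 0.0, 0.0, 0.0],
[0, 0.46, -0.12, 0.01, 0.0, 0.0, 0.0],
[0, 0.46, -0.12, 0.01, 0.0, 0.0, 0.0],
[0, 0.0, 0.0, 0.54, 0.0, 0.0, 0.0],
[0, 0.0, 0.0, 0.54, 0.0, 0.0, 0.0],
[0, 0.0, 0.0, 0.54, 0.0, 0.0, 0.0],
[0, 0.0, 0.0, 0.54, 0.0, 0.0, 0.0],
[0, 0.0, 0.0, 0.54, 0.0, 0.0, 0.0],
[295.45033621  84.42734888]
```

View pics/w2.png

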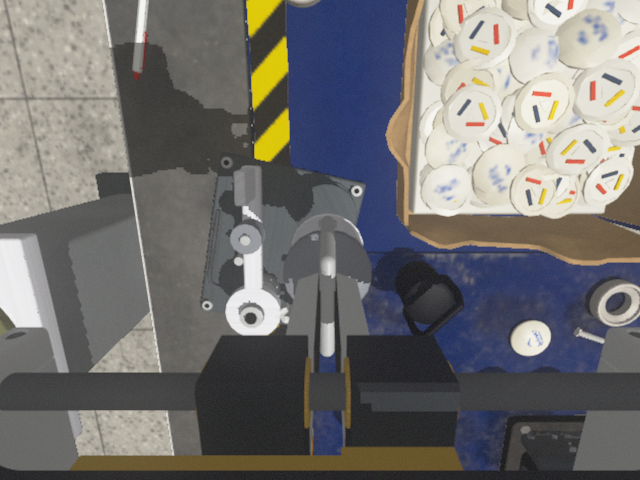

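The canister hangs upright on the bar, and the target at (84, 295) is bare. Moving there and lowering.

>>> move_arm(
  increments=[
    [0,0.3,-0.08,0,0,0,0],
    [0,0.5,-0.12,0,0,0,0],
    [0,0.6,-0.15,0,0,0,0],
    [0,0.6,-0.15,0,0,0,0],
    [0,0.5,-0.12,0,0,0,0],
    [0,0.26,-0.08,0,0,0,0],
    [0,0,0,0.3,0,0,0],
    [0,0,0,0.5,0,0,0],
    [0,0,0,0.6,0,0,0],
    [0,0,0,0.5,0,0,0],
    [0,0,0,0.4,0,0,0],
    [0,0,0,0.3,0,0,0],
    [0,0,0,0.2,0,0,0],
    [0,0,0,0,0,0,0],
    [0,0,0,0,0,0,0],
  ],
)

```text
time_s: 8.65
ee_pos: [0.4955, 0.3352, 0.0971]
eef_rot: [3.141, -0.0, 1.569]
force: [0.2, -0.7, -2.6]
grip_width: 0.0066
grip_force: 40.0
```

>>> move_arm(
  increments=[
    [0,0,0,0.08,0,0,0],
    [0,0,0,0.06,0,0,0],
    [0,0,0,0.04,0,0,0],
    [0,0,0,0.02,0,0,0],
    [0,0,0,0,0,0,0],
  ],
)

```text
time_s: 9.15
ee_pos: [0.4953, 0.3351, 0.0866]
eef_rot: [3.141, -0.0, 1.569]
force: [0.7, -0.4, -2.3]
grip_width: 0.0069
grip_force: 40.0
```

>>> move_arm(
  increments=[
    [0,0,0,0.02,0,0,0],
    [0,0,0,0.02,0,0,0],
    [0,0,0,0,0,0,0],
  ],
)

```text
time_s: 9.45
ee_pos: [0.496, 0.3356, 0.0865]
eef_rot: [3.139, -0.002, 1.569]
force: [-3.7, -1.2, 12.9]
grip_width: 0.007
grip_force: 40.0
```

Contact with the bench. Releasing.

>>> move_arm(
  increments=[
    [0.15,0,0,-0.03,0,0,0],
    [0.3,0,0,0,0,0,0],
    [0.4,0,0,0,0,0,0],
    [0.4,0,0,0,0,0,0],
    [0.4,0,0,0,0,0,0],
    [0.4,0,0,-0.2,0,0,0],
    [0.4,0,0,-0.4,0,0,0],
    [0.4,0,0,-0.6,0,0,0],
    [0.4,0,0,-0.6,0,0,0],
    [0.3,0,0,-0.6,0,0,0],
  ],
)

```text
time_s: 10.45
ee_pos: [0.4951, 0.335, 0.208]
eef_rot: [3.141, -0.0, 1.569]
force: [0.6, 0.6, 0.1]
grip_width: 0.0329
grip_force: 0.0
```

Run:
```python
from h import *
o=ctrl.get_obs(); print(o['time_s'],o['ee_pos'],o['force'],o['grip_width'])
p=wrist(); cv2.imwrite('pics/w3.png',p['color'])
print(proj(p,(.4955,.3355,.105)))
for k in('canister','push_tab'):
    for d in ctrl.cut_out(k,p)[:2]: print(k,d['conf'],d['centre'])
# front push point
th=1.745-.214-0
for a in (0,.7):
    t=th-a; u=np.array([np.cos(t),np.sin(t)]); n=np.array([-u[1],u[0]])  # n: counter-clockwise side = front
    print(a,'tab',(np.array([.4478,.0952])+.14*u).round(4),'front n',n.round(3))
t=th;u=np.array([np.cos(t),np.sin(t)]);X=np.array([.4478,.0952])+.14*u
print(proj(p,[*X,.118]))
```

```text
10.45 [0.49510221 0.33496288 0.20796663] [0.59535558 0.60957739 0.08559564] 0.03291179027266454
[328.47106996 238.73162411]
push_tab 0.95 [427.6, 292.9]
0 tab [0.4534 0.2351] front n [-0.999  0.04 ]
0.7 tab [0.5422 0.1986] front n [-0.739  0.674]
[280.4470471  353.10090248]
```

View pics/w3.png

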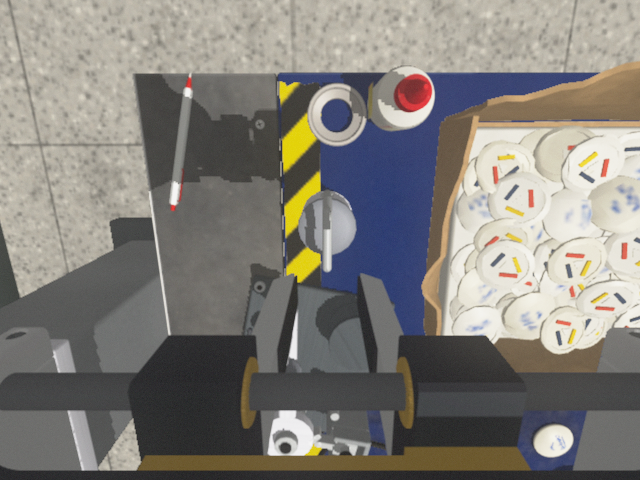

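The canister stands upright and free at (222, 328), and the stand is clear. Next I turn the fingers shut and side-on, and come down in front of the tab.

```bash
cat >> h.py <<'E'
PIV=np.array([.4478,.0952]); TH=1.745-.214
def pp(a,gap,z=.086):
    t=TH-a; u=np.array([np.cos(t),np.sin(t)]); n=np.array([-u[1],u[0]])
    return np.array([*(PIV+.14*u+n*(.013+gap)),z]), t+np.pi/2
def arc(A,gaps,start=None):
    o=ctrl.get_obs(); P,R=(np.array(o['ee_pos']),Ro.from_euler('xyz',o['eef_rot'])) if start is None else start
    for a,g in zip(A,gaps):
        X,y=pp(a,g); s=(R.inv().apply(X-P)/.05).round(3); w=(R.inv()*Ro.from_euler('xyz',[np.pi,0,y])).as_rotvec().round(3)
        print([0,*s.tolist(),*w.tolist()],X.round(3)); P=P+R.apply(s*.05); R=R*Ro.from_rotvec(w)
    return P,R
E
python3 - <<'E'
from h import *
X,y=pp(0,.03); print(X,y)
s=plan((X[0],X[1],.21),y,14,0)
plan(X,y,5,0,s)
E
```

```text
[0.41040406 0.23679994 0.086     ] 3.1017963267948967
[0, -0.14, -0.12, 0.0, 0.0, 0.0, -0.11],
[0, -0.13, -0.14, 0.0, 0.0, 0.0, -0.11],
[0, -0.11, -0.15, 0.0, 0.0, 0.0, -0.11],
[0, -0.09, -0.16, 0.0, 0.0, 0.0, -0.11],
[0, -0.08, -0.17, 0.0, 0.0, 0.0, -0.11],
[0, -0.06, -0.18, 0.0, 0.0, 0.0, -0.11],
[0, -0.04, -0.18, 0.0, 0.0, 0.0, -0.11],
[0, -0.02, -0.19, 0.0, 0.0, 0.0, -0.11],
[0, 0.0, -0.19, 0.0, 0.0, 0.0, -0.11],
[0, 0.02, -0.18, 0.0, 0.0, 0.0, -0.11],
[0, 0.04, -0.18, 0.0, 0.0, 0.0, -0.11],
[0, 0.06, -0.17, 0.0, 0.0, 0.0, -0.11],
[0, 0.08, -0.17, 0.0, 0.0, 0.0, -0.11],
[0, 0.1, -0.16, 0.0, 0.0, 0.0, -0.11],
[0, 0.0, 0.0, 0.5, 0.0, 0.001, 0.001],
[0, 0.0, 0.0, 0.5, 0.0, 0.001, 0.001],
[0, 0.0, 0.0, 0.5, 0.0, 0.001, 0.001],
[0, 0.0, 0.0, 0.5, 0.0, 0.001, 0.001],
[0, 0.0, 0.0, 0.5, 0.0, 0.001, 0.001],
```

>>> move_arm(
  increments=[
    [0,-0.14,-0.12,0,0,0,-0.11],
    [0,-0.13,-0.14,0,0,0,-0.11],
    [0,-0.11,-0.15,0,0,0,-0.11],
    [0,-0.09,-0.16,0,0,0,-0.11],
    [0,-0.08,-0.17,0,0,0,-0.11],
    [0,-0.06,-0.18,0,0,0,-0.11],
    [0,-0.04,-0.18,0,0,0,-0.11],
    [0,-0.02,-0.19,0,0,0,-0.11],
    [0,0,-0.19,0,0,0,-0.11],
    [0,0.02,-0.18,0,0,0,-0.11],
    [0,0.04,-0.18,0,0,0,-0.11],
    [0,0.06,-0.17,0,0,0,-0.11],
    [0,0.08,-0.17,0,0,0,-0.11],
    [0,0.1,-0.16,0,0,0,-0.11],
  ],
  force=20,
)

```text
time_s: 12.0
ee_pos: [0.4102, 0.2349, 0.2051]
eef_rot: [-3.141, -0.001, 3.113]
force: [0.6, 0.3, -0.1]
grip_width: 0.0002
grip_force: 0.0
```

Run:
```python
from h import *
o=ctrl.get_obs(); print(o['time_s'],o['ee_pos'],o['eef_rot'],o['force'],o['grip_width'],o['qpos'])
p=wrist(); cv2.imwrite('pics/w4.png',p['color'])
X,_=pp(0,0); print(proj(p,[X[0],X[1],.118]),proj(p,[*o['ee_pos']]))
for d in ctrl.cut_out('push_tab',p)[:2]: print(d['conf'],d['centre'])
```

```text
12.0 [0.41024645 0.23490603 0.20512679] [-3.14089136e+00 -1.33443680e-03  3.11328660e+00] [ 0.63764186  0.30647248 -0.11956185] 0.00024279260609983547 [ 4.42539456e-01  1.28150932e-01  1.73025930e+00 -2.04639496e-05
  1.28468978e+00 -1.09994549e+00]
[328.02478345 280.73554957] [325.6763325  290.95340656]
0.59 [272.3, 207.6]
```

View pics/w4.png

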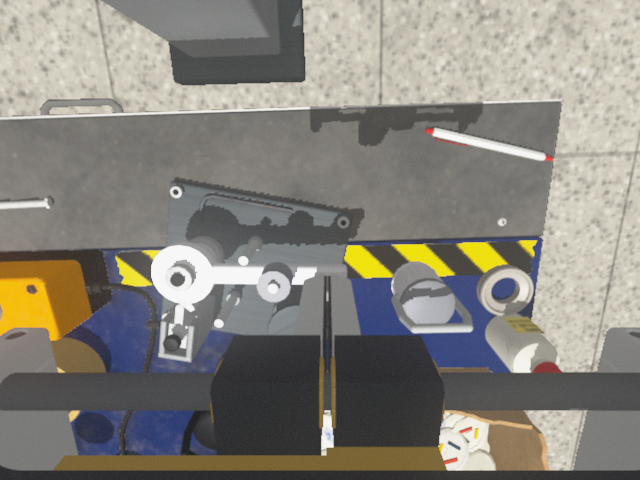

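Run:
```python
from h import *
p=wrist(); print(p['pose'].round(3))
for u,v,z in((345,265,.118),(305,266,.118),(345,276,.118),(274,286,.103),(180,277,.085),(176,191,.012),(343,222,.012)): print(u,v,z,at(p,u,v,z).round(4))
c=p['color'][170:350,140:380]; cv2.imwrite('pics/w4c.png',cv2.resize(c,None,fx=3.2,fy=3.2,interpolation=cv2.INTER_CUBIC))
```

```text
[[ 0.031  0.962  0.272  0.33 ]
 [ 1.    -0.029 -0.009  0.238]
 [-0.     0.272 -0.962  0.384]
 [ 0.     0.     0.     1.   ]]
345 265 0.118 [0.4273 0.2495 0.118 ]
305 266 0.118 [0.4272 0.2173 0.118 ]
345 276 0.118 [0.4368 0.2493 0.118 ]
274 286 0.103 [0.4502 0.1884 0.103 ]
180 277 0.085 [0.4464 0.1001 0.085 ]
176 191 0.012 [0.3774 0.0763 0.012 ]
343 222 0.012 [0.4165 0.2527 0.012 ]
```

View pics/w4c.png

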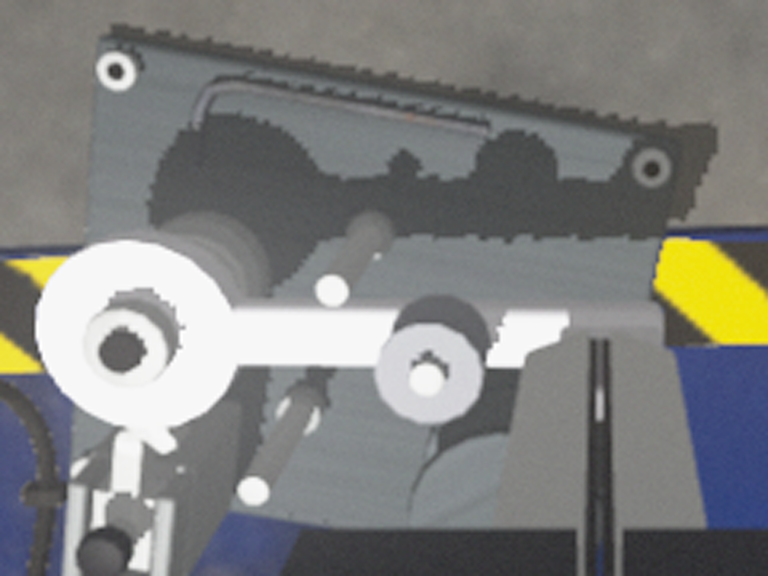

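The visible strip at rows 265–272 is the arm's lower front edge. The roller and pivot agree with my fixture pose to about 3 mm, and the fingers are in front of the tab. Descending.

>>> move_arm(
  increments=[
    [0,0,0,0.48,0,0,0],
    [0,0,0,0.48,0,0,0],
    [0,0,0,0.48,0,0,0],
    [0,0,0,0.48,0,0,0],
    [0,0,0,0.48,0,0,0],
    [0,0,0,0,0,0,0],
  ],
)

```text
time_s: 12.75
ee_pos: [0.4096, 0.2349, 0.0832]
eef_rot: [-3.139, -0.005, 3.106]
force: [-0.2, -0.6, -0.2]
grip_width: 0.0004
grip_force: 0.0
```

Run:
```python
from h import *
print(ctrl.get_obs()['ee_pos'])
s=arc([0]*4+list(np.arange(.06,.601,.06)),[.022,.015,.008,.002]+[0]*10)
```

```text
[0.40956586 0.23494204 0.08318018]
[0, -0.175, 0.037, -0.057, -0.002, -0.005, 0.004] [0.418 0.236 0.086]
[0, -0.14, -0.0, -0.0, -0.0, 0.0, 0.0] [0.425 0.236 0.086]
[0, -0.14, -0.0, -0.0, -0.0, 0.0, 0.0] [0.432 0.236 0.086]
[0, -0.12, -0.0, -0.0, -0.0, 0.0, 0.0] [0.438 0.236 0.086]
[0, -0.209, 0.01, -0.0, -0.0, 0.0, 0.06] [0.449 0.236 0.086]
[0, -0.168, 0.011, -0.0, -0.0, 0.0, 0.06] [0.457 0.235 0.086]
[0, -0.168, 0.01, -0.0, -0.0, 0.0, 0.06] [0.466 0.235 0.086]
[0, -0.169, 0.011, -0.0, -0.0, 0.0, 0.06] [0.474 0.233 0.086]
[0, -0.168, 0.011, 0.0, -0.0, 0.0, 0.06] [0.482 0.232 0.086]
[0, -0.168, 0.01, 0.0, -0.0, 0.0, 0.06] [0.49  0.229 0.086]
[0, -0.169, 0.011, 0.0, -0.0, 0.0, 0.06] [0.498 0.226 0.086]
[0, -0.168, 0.01, 0.0, -0.0, 0.0, 0.06] [0.506 0.223 0.086]
[0, -0.168, 0.011, 0.0, -0.0, 0.0, 0.06] [0.514 0.219 0.086]
[0, -0.169, 0.01, 0.0, -0.0, 0.0, 0.06] [0.521 0.215 0.086]
```

>>> move_arm(
  increments=[
    [0,-0.17,0.04,-0.05,0,0,0.004],
    [0,-0.14,0,0,0,0,0],
    [0,-0.14,0,0,0,0,0],
    [0,-0.12,0,0,0,0,0],
    [0,-0.21,0.01,0,0,0,0.06],
    [0,-0.17,0.01,0,0,0,0.06],
    [0,0,0,0,0,0,0],
  ],
)

```text
time_s: 13.45
ee_pos: [0.4587, 0.2363, 0.0888]
eef_rot: [3.142, -0.001, 2.982]
force: [-7.6, 1.5, 5.7]
grip_width: 0.0004
grip_force: 3.7
```

The contact force of 7.6 N matches the spring. I continue along the arc past the click.

>>> move_arm(
  increments=[
    [0,-0.17,0.01,0,0,0,0.06],
    [0,-0.17,0.01,0,0,0,0.06],
    [0,-0.17,0.01,0,0,0,0.06],
    [0,-0.17,0.01,0,0,0,0.06],
    [0,-0.17,0.01,0,0,0,0.06],
    [0,-0.17,0.01,0,0,0,0.06],
    [0,-0.17,0.01,0,0,0,0.06],
    [0,-0.17,0.01,0,0,0,0.06],
    [0,0,0,0,0,0,0],
  ],
)

```text
time_s: 14.35
ee_pos: [0.5228, 0.2161, 0.0887]
eef_rot: [-3.142, -0.002, 2.502]
force: [-9.1, 5.9, 5.1]
grip_width: 0.0002
grip_force: 5.3
```

Run:
```python
from h import *
o=ctrl.get_obs(); P=np.array(o['ee_pos']);print(P,o['force'])
for a in np.arange(.5,.7,.02):
    X,y=pp(a,0); n=np.array([np.cos(y),np.sin(y)]); g=(P[:2]-X[:2])@n
    print(round(a,2),'gap',g.round(4))
s=arc([.65,.7,.74,.77],[0]*4)
```

```text
[0.52276202 0.21605392 0.08870283] [-9.11739773  5.89490002  5.14748792]
0.5 gap -0.0152
0.52 gap -0.0123
0.54 gap -0.0095
0.56 gap -0.0067
0.58 gap -0.0038
0.6 gap -0.001
0.62 gap 0.0018
0.64 gap 0.0047
0.66 gap 0.0075
0.68 gap 0.0103
[0, -0.121, -0.025, 0.054, -0.0, -0.002, 0.05] [0.527 0.211 0.086]
[0, -0.14, 0.01, -0.0, -0.0, -0.0, 0.05] [0.533 0.207 0.086]
[0, -0.112, 0.008, -0.0, -0.0, -0.0, 0.04] [0.537 0.204 0.086]
[0, -0.084, 0.007, -0.0, -0.0, -0.0, 0.03] [0.54  0.201 0.086]
```

>>> move_arm(
  increments=[
    [0,-0.13,0,0,0,0,0.05],
    [0,-0.14,0.01,0,0,0,0.05],
    [0,-0.11,0.01,0,0,0,0.04],
    [0,-0.07,0.01,0,0,0,0.03],
    [0,0,0,0,0,0,0],
    [0,0,0,0,0,0,0],
  ],
)

```text
time_s: 14.95
ee_pos: [0.5405, 0.2033, 0.0887]
eef_rot: [-3.142, -0.002, 2.335]
force: [-7.4, 7.7, 2.8]
grip_width: 0.0007
grip_force: 5.5
```

Run:
```python
from h import *
o=ctrl.get_obs(); P=np.array(o['ee_pos']);print(P,o['force'],np.linalg.norm(o['force'][:2]))
for a in np.arange(.7,.84,.02):
    X,y=pp(a,0); n=np.array([np.cos(y),np.sin(y)]); print(round(a,2),((P[:2]-X[:2])@n).round(4))
p=ctrl.camera('top');p['pose']=np.array(p['pose']); 
c=p['color'][170:300,180:340]; cv2.imwrite('pics/t5.png',cv2.resize(c,None,fx=4.5,fy=4.5,interpolation=cv2.INTER_CUBIC))
for a in(.7,.8): t=TH-a; X=PIV+.09*np.array([np.cos(t),np.sin(t)]); u=proj(p,[*X,.103]);print(a,(u-[180,170])*4.5)
```

```text
[0.54049273 0.20332705 0.08871461] [-7.42595257  7.73907757  2.78359329] 10.72558125311111
0.7 -0.0086
0.72 -0.0057
0.74 -0.0029
0.76 -0.0
0.78 0.0028
0.8 0.0056
0.82 0.0084
0.84 0.0112
0.7 [421.05900119 241.53050917]
0.8 [434.99498101 228.80521636]
```

View pics/t5.png

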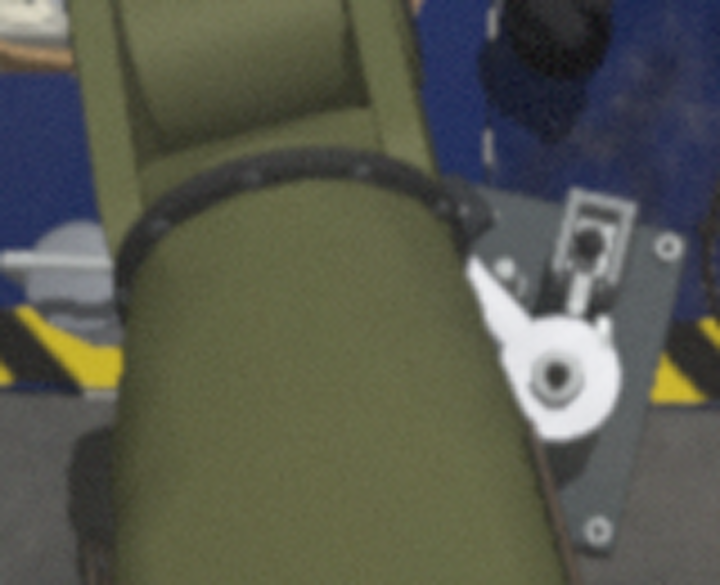

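The top view shows the arm swung back almost to the back pin at about (505, 270), with the canister still upright at (60, 270). One small nudge for margin.

>>> move_arm(
  increments=[
    [0,-0.04,0,0,0,0,0.015],
    [0,-0.02,0,0,0,0,0],
    [0,0,0,0,0,0,0],
    [0,0,0,0,0,0,0],
    [0,0,0,0,0,0,0],
  ],
)

```text
time_s: 15.5
ee_pos: [0.5425, 0.2015, 0.0887]
eef_rot: [3.141, -0.002, 2.32]
force: [-6.7, 9.6, 1.9]
grip_width: 0.0006
grip_force: 5.8
```

The force is steady at 11.7 N and the arm angle is about 0.78, close to the back stop. Handing in.

```bash
python3 -c "
from station import ctrl
print(ctrl.hand_in())"
```

```text
the job is handed in; nothing more can be done
None
```

The job is handed in at 15.5 s: the canister stands upright and released on the bare bench, and the robot is still pushing the tensioner arm with about 12 N at roughly 0.78 rad (estimated from the fingertip position), past the pawl click and just short of the 0.80 back stop.

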